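Run in a clamp screw, back out the crossed one

TASK

On the welding bench two clamp screws with ball-ended levers have just been started by hand, and one of them is cross-threaded: push each lever round clockwise (seen from above), run the sound screw down until it is fully home, and when the crossed one turns stiff within its first quarter turn stop without forcing it and leave it standing there for the moment. Once the sound screw is home, push the crossed one's lever back anticlockwise until that screw is fully backed out on its open stop. Leave the hammer, brush and can undisturbed.

Things in the scene. Friction and masses are not known exactly. Their poses are not given: they have to be found in the camera images.
- clamp_a: Grey steel bridge clamp bolted to the bench, 140 x 90 mm base plate, a 110 x 50 mm bridge whose top is 115 mm above the bench, with a rusty 45 x 150 mm flat bar lying under the screw. Origin on the bench directly below the screw axis (the axis is vertical); z up; its -x axis is where the lever points when the screw is fully backed out. The two clamps look the same, and either may stand on either side.
- nut_a (a joint): Twist (rad, positive clockwise from above) of the 40 mm across-flats steel hex nut under the lever of clamp_a; z 115 to 137 mm. It sits in a rubber bush, rests at 0, and winds round with the screw only when the screw binds or is driven against a stop: 2 N m per rad, springing back when let go. Beyond 0.5 rad either way the threads are spoiled.
- screw_a (a joint): Turn (rad) of the screw of clamp_a in its nut: 0 is fully backed out on its open stop, and it grows clockwise seen from above as the screw goes in. It starts between 0.35 and 0.8. A sound screw is fully home at 4.2; a cross-threaded one binds near 1.25. Running freely takes about 0.1 N m. It stays where it is left and sinks 1.6 mm per rad.
- hub_a (a point): Point on the screw axis of clamp_a at the height of the lever's centre line, 160 mm above the bench when backed out. The hub is 36 mm across and 30 mm tall.
- ball_a (a point): Centre of the 28 mm black ball at the end of the lever of screw_a, 115 mm from the screw axis. The lever is a level round steel bar, 14 mm thick, from hub to ball, turning with the screw; there is 38 mm of free height below it down to the bridge's top, and nothing above it.
- clamp_b: Grey steel bridge clamp bolted to the bench, 140 x 90 mm base plate, a 110 x 50 mm bridge whose top is 115 mm above the bench, with a rusty 45 x 150 mm flat bar lying under the screw. Origin on the bench directly below the screw axis (the axis is vertical); z up; its -x axis is where the lever points when the screw is fully backed out. The two clamps look the same, and either may stand on either side.
- nut_b (a joint): Twist (rad, positive clockwise from above) of the 40 mm across-flats steel hex nut under the lever of clamp_b; z 115 to 137 mm. It sits in a rubber bush, rests at 0, and winds round with the screw only when the screw binds or is driven against a stop: 2 N m per rad, springing back when let go. Beyond 0.5 rad either way the threads are spoiled.
- screw_b (a joint): Turn (rad) of the screw of clamp_b in its nut: 0 is fully backed out on its open stop, and it grows clockwise seen from above as the screw goes in. It starts between 0.35 and 0.8. A sound screw is fully home at 4.2; a cross-threaded one binds near 1.25. Running freely takes about 0.1 N m. It stays where it is left and sinks 1.6 mm per rad.
- hub_b (a point): Point on the screw axis of clamp_b at the height of the lever's centre line, 160 mm above the bench when backed out. The hub is 36 mm across and 30 mm tall.
- ball_b (a point): Centre of the 28 mm black ball at the end of the lever of screw_b, 115 mm from the screw axis. The lever is a level round steel bar, 14 mm thick, from hub to ball, turning with the screw; there is 38 mm of free height below it down to the bridge's top, and nothing above it.
- hammer: Bystander: hammer lying on the bench near the clamps, 260 mm long along its x axis; origin at its underside.
- brush: Bystander: hand brush lying on the bench near the clamps, 200 mm long along its x axis; origin at its underside.
- tin: Bystander: closed metal can, 70 mm across, 90 mm tall, standing between the clamps; origin at the centre of its underside.
Not all that is in view belongs to the job. Leave any red look-alike of the clamp_b alone. What is shaped like the clamp_a but orange is not meant.

How it is judged:
On the way:
1. one screw is fully home while the other, tried clockwise until it binds, still stands there (((value of joint screw_a above 1.12 rad and value of joint screw_b above 4 rad) or (value of joint screw_b above 1.12 rad and value of joint screw_a above 4 rad))), for 0.1 s.
At the end, for the whole second after the job is handed in: The cross-threaded screw is within 0.15 rad of its open stop, the sound screw is within 0.2 rad of fully home (at least 4.0 of 4.2 rad), both screws are still, and both nuts are relaxed within 0.1 rad (((value of joint screw_a below 0.15 rad and value of joint screw_b above 4 rad) or (value of joint screw_b below 0.15 rad and value of joint screw_a above 4 rad)) and velocity of joint screw_a between -0.05 and 0.05 rad/s and velocity of joint screw_b between -0.05 and 0.05 rad/s and value of joint nut_a between -0.1 and 0.1 rad and value of joint nut_b between -0.1 and 0.1 rad); the robot touches nothing.
It fails at once if a screw is forced: its nut is twisted more than 0.5 rad in its bush (value of joint any of nut_a, nut_b above 0.5 rad or value of joint any of nut_a, nut_b below -0.5 rad).
It fails at once if the hammer, brush or can is moved by more than 30 mm (distance of any of hammer, brush, tin from where it was at the start of the episode above 0.03 m).
It also fails if it takes over 69 s, if anything falls off the work surface, if the arm or the gripper's body presses on something with over 40 N, if the wrist force passes 120 N, or if a joint passes its speed limit or range.

ROBOT

A 7-joint arm with a two-finger parallel gripper is mounted at the origin on the work surface. World frame = base frame: x ahead of the robot, y to its left, z up, the work surface at z = 0. Lengths are in m, angles in rad, forces in N, time in s.
With the tool pointing down it reaches from about 0.4 to 0.875 m from the base axis. Payload 19.3 kg.
Tool frame: the origin (TCP) lies at the very end of the fingers, on their centre line; the grasp point (between the pads) lies bot.pinch_z behind it (bot.pinch_z is the distance from the TCP to the grasp point, in m); z points along the fingers, y is the line along which they close (so a half turn about z gives the same grasp; the last joint's range is limited). The gripper opens to 85 mm and grips with 20 to 120 N. Pads are 22 mm wide; open, the fingers measure 114 mm over their backs; the gripper's body (76 mm by 85 mm) begins 54 mm behind the grasp point. The pads swing forward as they close: fully open they stand 13 mm farther back than shut.
Start: joints at [1.232, 0.521, -0.036, 1.599, 0.021, 1.021, -0.113], TCP at [0.166, -0.603, 0.231] pointing down, gripper open.
Joint ranges: [-2.91, 2.91], [-0.3, 2.13], [-1.5, 1.42], [0.17, 2.43], [-1.26, 4.41], [0.16, 1.93], [-2.52, 2.52]. Speed limits (rad/s): [1.89, 1.89, 2.39, 2.39, 3.01, 3.01, 3.01].

INTERFACE

Orientations are given as [roll, pitch, yaw] about the fixed x, y, z axes, in that order (R = Rz(yaw) Ry(pitch) Rx(roll)).
In Python, from workcell import bot, grab_frame, ticket gives the robot as it stands.
- The arm moves only by the tool arm_command, never from a script. Its argument "commands" is a list of rows, each a list of 3 entries, a list of its own where there are three numbers: the shift along the world's x, y, z in mm, then the turn about the world's z in rad, then the gripper command: -1 is fully open, 1 is shut, values between are in proportion. In form: [[[tx, ty, tz], roll, fingers], ...]. A call has 1 to 20 rows; each row shifts and turns the commanded pose from where the row before left it; what a row does not reach is not made up. A row lasts 1/10 s, in which the tool goes at most 50 mm and 8.59 degrees, less where a joint would pass 70% of its speed; a pose out of reach is approached as far as the arm can. A call with a gripper value outside its range is refused whole. The fingers move at their own pace and stop on an object; "newtons" is the grip in N (left out, the last holds). Time passes only in rows, so rows that do not move let the fingers close. It gives the time, the measured TCP pose, the force, the opening and the grip force at its end, in the units of the state.
- bot.observe(): the state, without advancing time (a new reading comes with each control period).
- grab_frame(name): name is "scene" or "top" or "wrist"; returns a dict with "image" (400x640x3 uint8, red, green, blue), "vertical_fov" (degrees; the focal length in pixels is half the picture's height over the tangent of half this angle, whatever the lens; pixels are square), "cx", "cy" (the principal point, pixels), "R" (3x3) and "t" (3): a world point X has camera coordinates R X + t. Camera axes: x right, y down, z forward; pixel columns grow to the right and rows downward; lengths in m; the calibration is good to about 2 mm. The wrist camera is an equidistant fisheye: a pixel r from the principal point sees the ray r / f radians off the axis. A picture is of the moment at which its call begins. There is no depth.
- ticket.job_done(): hands the job in; it is judged then, once.
The state is a dict: "clock": time; "qpos": joint angles; "qd": joint speeds; "joint_efforts": joint torques, N m; "position": TCP position; "tool_rot": TCP orientation; "force": force on the tool from outside, world axes, zero at the start; "moment": the same for the moment, N m; "grip_width": finger opening in m; "finger_force": force on a finger pad.
Only numpy, scipy, OpenCV 4.12 (cv2) and the standard library are available. Lean on these libraries where they do the work, as an engineer would, in place of code of your own. Each camera call takes 0.05 s, during which the arm holds its last target. There are 200 camera calls.

## Working session

There is one attempt and no reset: what is moved stays moved. The work goes in short steps, Python scripts to look and compute and a tool call to move; the robot and the scene stay as the last step left them, time stands still between calls to the robot, and variables do not carry over. Pictures are saved under pics/ and viewed, at most 10 in all, crops included, and the job is handed in when it is done.

Besides the shell and the picture viewer there is one more tool, called after "Call:" as a command line: name --argument value ..., lists and objects as JSON in quotes. arm_command: Moves the arm, as the interface text tells. Its arguments: {"type":"object","properties":{"commands":{"type":"array"},"newtons":{"type":"number"}},"required":["commands"]}

```bash
mkdir -p pics; ls; python3 - <<'E'
from workcell import bot, grab_frame
import cv2,json
for n in("scene","top"):
    f=grab_frame(n); cv2.imwrite(f"pics/{n}0.png",f["image"][:,:,::-1]); print(n,f["vertical_fov"],f["cx"],f["cy"],f["R"],f["t"])
print(bot.pinch_z,bot.observe())
E
```

```text
pics
scene 47.89790411180781 316.37315084638215 190.4144560559278 [[ 0.60322706  0.79744266 -0.01422357]
 [ 0.65491084 -0.50542934 -0.56181222]
 [-0.45520204  0.32958517 -0.8271425 ]] [-0.34361871 -0.28416884  1.62517807]
top 48.261576686099986 322.2749541424127 196.17441955987138 [[ 0.02588486 -0.99947017  0.01973204]
 [-0.98316596 -0.02902405 -0.18039483]
 [ 0.18087195 -0.01473037 -0.98339634]] [-0.02290118  0.56915359  1.38249543]
0.0187 {'clock': 0.1, 'qpos': array([ 1.23175789,  0.52196813, -0.03634225,  1.59993969,  0.02117678,
        1.02113386, -0.11281766]), 'qd': array([ 6.74787424e-04, -2.89380432e-03, -1.35519369e-05, -2.36636926e-04,
        3.12429991e-04,  2.81915877e-05, -4.15269860e-04]), 'joint_efforts': array([ 5.90508222e-03, -9.28476977e+01,  1.98548935e+00, -3.70520389e+01,
        1.82271260e-02,  5.49461256e-03, -5.67723907e-05]), 'position': array([ 0.1659055 , -0.60225502,  0.23077862]), 'tool_rot': array([-3.14052855e+00,  4.86384081e-05,  2.68810331e-01]), 'force': array([ 0.79719649, -0.33317501,  1.00641059]), 'moment': array([-0.02985226,  0.00767159,  0.02123144]), 'finger_force': 0.0, 'grip_width': 0.08568529485775216}
```

View pics/top0.png

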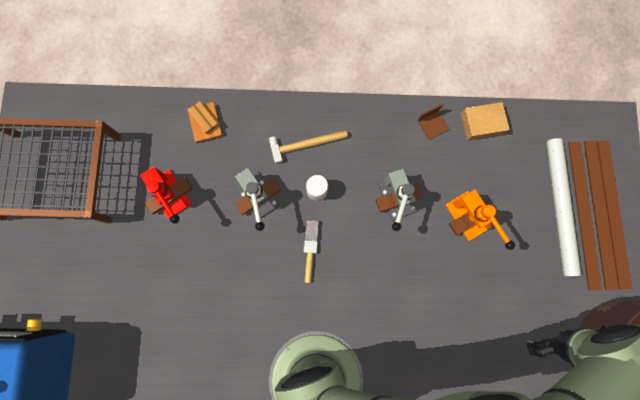

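View pics/scene0.png

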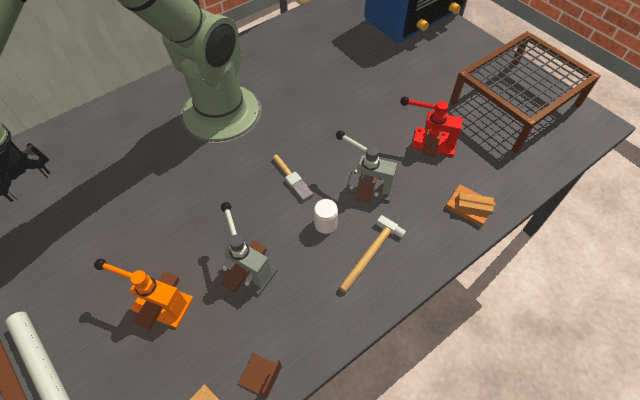

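Candidates in the top view are grey clamps at (253,188) left and (404,190) right, a red look-alike at (163,185) and an orange one at (485,212). I choose the two grey ones. Their balls are near (260,226) and (396,227) in the top view, and (340,135) and (226,207) in the scene view.

```bash
cat > h.py <<'E'
import numpy as np, cv2
from workcell import bot, grab_frame
def foc(f): return 200/np.tan(np.radians(f["vertical_fov"])/2)
def ray(f,p):
    k=foc(f); d=f["R"].T@np.array([(p[0]-f["cx"])/k,(p[1]-f["cy"])/k,1.]); return -f["R"].T@f["t"], d/np.linalg.norm(d)
def plane(f,p,z):
    o,d=ray(f,p); return o+d*(z-o[2])/d[2]
def proj(f,X):
    c=f["R"]@np.array(X)+f["t"]; return foc(f)*c[:2]/c[2]+[f["cx"],f["cy"]]
def tri(fa,pa,fb,pb):
    (o,d),(q,e)=ray(fa,pa),ray(fb,pb)
    s=np.linalg.lstsq(np.c_[d,-e],q-o,rcond=None)[0]; A,B=o+s[0]*d,q+s[1]*e
    return (A+B)/2,np.linalg.norm(A-B)
def blob(f,p,r=9,th=45):
    "centre of the dark blob nearest to p"
    x,y=map(int,np.round(p)); g=f["image"].max(2)[y-r:y+r+1,x-r:x+r+1]
    n,_,s,c=cv2.connectedComponentsWithStats((g<th).astype(np.uint8))
    i=min((i for i in range(1,n) if s[i,4]>8),key=lambda i:np.hypot(*(c[i]-r)),default=None)
    return None if i is None else (c[i]+[x-r,y-r],s[i,4])
E
python3 - <<'E'
from h import *
t,s=grab_frame("top"),grab_frame("scene")
for n,a,b in(("L",(260,226),(340,135)),("R",(396,227),(226,207))):
    A,B=blob(t,a,th=32),blob(s,b,th=32); print(n,A,B)
    if A and B: print(tri(t,A[0],s,B[0]), plane(t,A[0],.159))
def crop(f,x,y,k=5,r=(40,40)): return cv2.resize(f["image"][y-r[1]:y+r[1],x-r[0]:x+r[0],::-1],None,fx=k,fy=k,interpolation=cv2.INTER_CUBIC)
im=np.vstack([np.hstack([crop(t,255,200,4),crop(t,402,200,4)]),np.hstack([crop(s,365,165,4),crop(s,240,240,4)])])[:600]
im=cv2.resize(np.vstack([np.hstack([crop(t,255,200,4,(40,36)),crop(t,402,200,4,(40,36))]),np.hstack([crop(s,365,165,4,(40,36)),crop(s,240,240,4,(40,36))])]),None,fx=1,fy=1)
cv2.imwrite("pics/c1.png",im)
E
```

```text
L (array([261.375, 225.375]), np.int32(16)) None
R None None
```

View pics/c1.png

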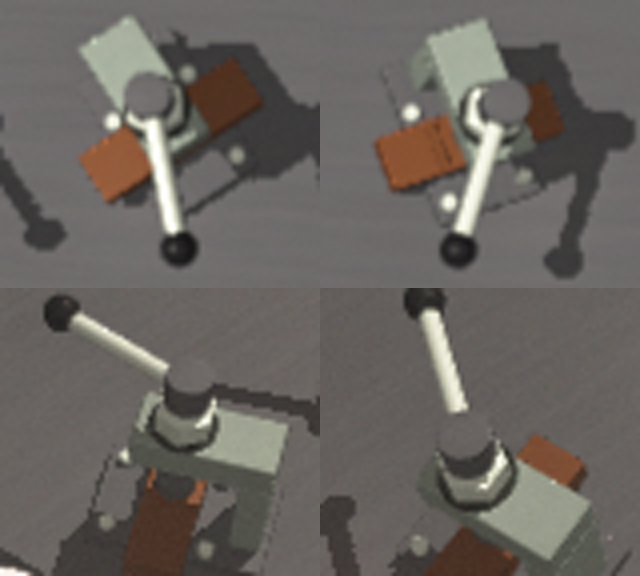

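The crop shows both clamps are the plain grey pair, with hub, hex nut and white lever ending in a black ball. In the top view the left ball is at (259.5,226) and its hub top at (252,187). The right ball is at (396,226) and its hub top at (408,189.3). I'll triangulate these.

```bash
python3 - <<'E'
from h import *
t,s=grab_frame("top"),grab_frame("scene")
P=dict(L=dict(ball=((259.4,225.9),(339.9,134.6)),hub=((252.1,187.1),(372.1,150.6))),R=dict(ball=((396.1,226.1),(225.9,206.6)),hub=((407.9,189.4),(236.6,240.6))))
# bridge top corners far edge / near edge in the top crop -> direction of its long axis at z=.115
E={'L':((95,45),(135,113),(130,17),(188,100)),'R':((428-320,40),(455-320,130),(487-320,20),(518-320,95))}
O={'L':(215,164),'R':(362,164)}
for n,d in P.items():
    B,eb=tri(t,d['ball'][0],s,d['ball'][1]); H,eh=tri(t,d['hub'][0],s,d['hub'][1])
    v=(B-H)[:2]; print(n,'ball',B.round(4),eb.round(4),'hubtop',H.round(4),eh.round(4),'r',np.linalg.norm(v).round(4),'ang',np.arctan2(v[1],v[0]).round(3))
    q=[plane(t,np.array(c)/4+O[n]-.4,.115)[:2] for c in E[n]]
    for a,b in((0,1),(2,3)):
        w=q[b]-q[a]; print('  bridge -x dir',np.arctan2(w[1],w[0]).round(3),'len',np.linalg.norm(w).round(3))
    print('  ball plane',plane(t,d['ball'][0],.159).round(4),'hub plane',plane(t,d['hub'][0],.174).round(4))
for n,p in(("tin",(317,187)),): print(n,plane(t,p,.09))
E
```

```text
L ball [0.4559 0.1761 0.1629] 0.0011 hubtop [0.5683 0.2022 0.1768] 0.0027 r 0.1154 ang -2.913
  bridge -x dir -2.57 len 0.062
  bridge -x dir -2.498 len 0.08
  ball plane [0.4561 0.1761 0.159 ] hub plane [0.5681 0.2014 0.174 ]
R ball [ 0.4667 -0.2238  0.1623] 0.0015 hubtop [ 0.5763 -0.2567  0.171 ] 0.0035 r 0.1144 ang 2.849
  bridge -x dir -2.855 len 0.074
  bridge -x dir -2.76 len 0.064
  ball plane [ 0.4668 -0.2251  0.159 ] hub plane [ 0.5749 -0.2577  0.174 ]
tin [0.59134621 0.01073766 0.09      ]
```

Call:
arm_command --commands '[[[26, 28, 0], 0, 1], [[26, 28, 0], 0, 1], [[26, 28, 0], 0, 1], [[26, 28, 0], 0, 1], [[26, 28, 0], 0, 1], [[26, 28, 0], 0, 1], [[26, 28, 0], 0, 1], [[26, 28, 0], 0, 1], [[26, 28, 0], 0, 1], [[26, 28, 0], 0, 1], [[26, 28, 0], 0, 1], [[29, 27, 0], 0, 1], [[0, 0, 0], 0, 1]]' --newtons 40

```text
clock: 1.6
position: [0.4845, -0.2631, 0.2313]
tool_rot: [-3.14, -0.002, 0.275]
force: [-1.2, -0.4, -0.7]
grip_width: 0.0002
finger_force: 0.0
```

Call:
arm_command --commands '[[[-3, -5, -10], 0, 1], [[0, 0, -25], 0, 1], [[0, 0, -25], 0, 1], [[0, 0, -20], 0, 1], [[0, 0, -10], 0, 1], [[0, 0, 0], 0, 1], [[0, 0, 0], 0, 1]]'

```text
clock: 2.3
position: [0.4778, -0.2733, 0.1418]
tool_rot: [3.141, -0.0, 0.268]
force: [0.3, -0.3, -0.6]
grip_width: 0.0001
finger_force: 0.0
```

```bash
cat >> h.py <<'E'
HUB={'L':(0.568,0.2017),'R':(0.5755,-0.2572)}; OPEN={'L':-2.53,'R':-2.81}
def tool(n):
    o=bot.observe(); v=o["position"][:2]-HUB[n]; F=o["force"]
    a=np.arctan2(v[1],v[0]); s=(OPEN[n]-a)%(2*np.pi); s-=2*np.pi*(s>5.6)
    print("t",o["clock"],"pos",o["position"].round(4),"tool r %.4f turn %.3f"%(np.hypot(*v),s),"F",F.round(2),"torque cw on tool(+=resists)",round(v[0]*F[1]-v[1]*F[0],3))
def path(n,s0,s1,k,r=.095,ext=0):
    "mm rows from present pose along the circle, tool turn s0..s1"
    p=bot.observe()["position"][:2]*1000; a=OPEN[n]-np.linspace(s0,s1,k+1)
    q=np.array(HUB[n])*1000+1000*r*np.c_[np.cos(a),np.sin(a)]
    print("first offset",(q[0]-p).round(1)); print([[float(x) for x in d] for d in np.diff(q,axis=0).round(1)])
E
python3 - <<'E'
from h import *
for i in range(3): tool('R'); grab_frame("top")
path('R',0.2,1.2,16)
E
```

```text
t 2.3 pos [ 0.4778 -0.2733  0.1418] tool r 0.0990 turn 0.169 F [ 0.34 -0.29 -0.56] torque cw on tool(+=resists) 0.034
t 2.35 pos [ 0.4781 -0.2732  0.1421] tool r 0.0987 turn 0.169 F [ 0.77  0.49 -0.03] torque cw on tool(+=resists) -0.036
t 2.4 pos [ 0.4782 -0.273   0.1422] tool r 0.0986 turn 0.170 F [ 0.75 -0.74  0.58] torque cw on tool(+=resists) 0.084
first offset [3.1 3.3]
[[-0.6, 5.9], [-0.2, 5.9], [0.1, 5.9], [0.5, 5.9], [0.9, 5.9], [1.3, 5.8], [1.6, 5.7], [2.0, 5.6], [2.3, 5.5], [2.6, 5.3], [3.0, 5.1], [3.3, 4.9], [3.6, 4.7], [3.9, 4.5], [4.2, 4.2], [4.4, 4.0]]
```

Call:
arm_command --commands '[[[3, 3, 0], 0, 1], [[-0.6, 5.9, 0], 0, 1], [[-0.2, 5.9, 0], 0, 1], [[0.1, 5.9, 0], 0, 1], [[0.5, 5.9, 0], 0, 1], [[0.9, 5.9, 0], 0, 1], [[1.3, 5.8, 0], 0, 1], [[1.6, 5.7, 0], 0, 1], [[2.0, 5.6, 0], 0, 1], [[2.3, 5.5, 0], 0, 1], [[2.6, 5.3, 0], 0, 1], [[3.0, 5.1, 0], 0, 1], [[3.3, 4.9, 0], 0, 1], [[0, 0, 0], 0, 1]]'

```text
clock: 3.85
position: [0.4983, -0.2013, 0.1413]
tool_rot: [-3.141, -0.0, 0.27]
force: [-0.5, -0.9, -0.2]
grip_width: -0.0001
finger_force: 0.3
```

```bash
cat >> h.py <<'E'
def lever(n,tag=None,z=.158):
    "ball of the lever in the top view: black blob on the ring of radius .115"
    f=grab_frame("top"); g=f["image"].max(2); best=None
    for s in np.arange(-.2,4.6,.02):
        a=OPEN[n]-s; X=np.r_[np.array(HUB[n])+.115*np.r_[np.cos(a),np.sin(a)],z]
        u=np.round(proj(f,X)).astype(int); v=g[u[1]-3:u[1]+4,u[0]-3:u[0]+4].mean()
        if best is None or v<best[0]: best=(v,s,u)
    print("ball dark %.0f turn %.2f px %s"%best)
    if tag: cv2.imwrite(f"pics/{tag}.png",cv2.resize(f["image"][130:260,210:450,::-1],None,fx=3,fy=3,interpolation=cv2.INTER_CUBIC))
E
python3 - <<'E'
from h import *
for i in range(4): tool('R'); lever('R','r1' if i==0 else None)
E
```

```text
t 3.85 pos [ 0.4983 -0.2013  0.1413] tool r 0.0954 turn 0.958 F [-0.53 -0.86 -0.17] torque cw on tool(+=resists) 0.095
ball dark 94 turn 1.08 px [380 217]
t 3.9 pos [ 0.4979 -0.2018  0.1412] tool r 0.0954 turn 0.952 F [-0.33 -0.54 -0.29] torque cw on tool(+=resists) 0.06
ball dark 95 turn 1.08 px [380 217]
t 3.95 pos [ 0.4977 -0.2021  0.1412] tool r 0.0954 turn 0.948 F [-0.34  0.49  0.7 ] torque cw on tool(+=resists) -0.019
ball dark 98 turn 1.08 px [380 217]
t 4.0 pos [ 0.4976 -0.2022  0.1412] tool r 0.0953 turn 0.946 F [-0.85  0.55  0.23] torque cw on tool(+=resists) 0.004
ball dark 100 turn 1.08 px [380 217]
```

View pics/r1.png

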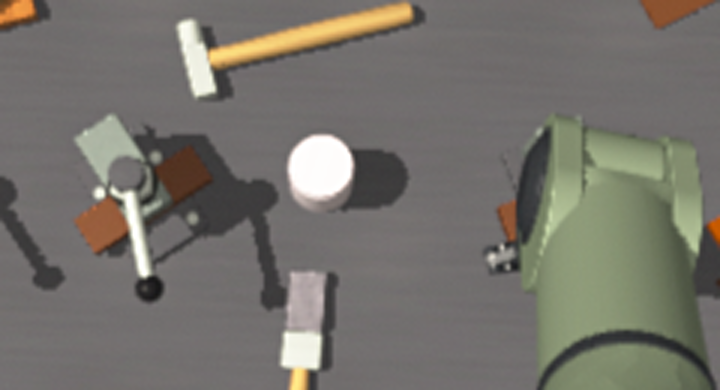

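The arm hides the right clamp in the top view; only the left lever, can, hammer and brush are visible. I'll check the scene and wrist cameras instead.

```bash
python3 - <<'E'
from h import *
f,w=grab_frame("scene"),grab_frame("wrist")
a=cv2.resize(f["image"][170:300,160:330,::-1],(520,400)); b=w["image"][:,:,::-1]
b=cv2.resize(b,(480,300)); a=cv2.resize(a,(390,300))
cv2.imwrite("pics/sw.png",np.vstack([np.hstack([a,np.zeros((300,90,3),np.uint8)]),b]))
E
```

```text
(no output)
```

View pics/sw.png

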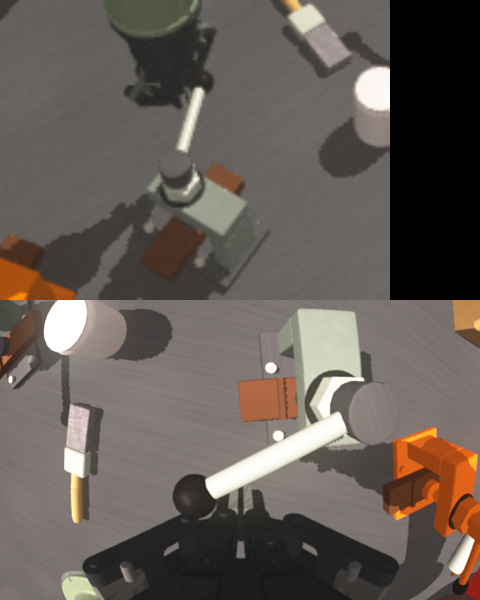

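The wrist view shows the closed fingers behind the white lever near its black ball, at about (192,495) in the picture, so contact is good. I'll measure the lever angle from the white bar by casting rays from the wrist camera.

```bash
cat >> h.py <<'E'
def bar(n,th=190,z=.165):
    "lever turn from light pixels of the wrist picture cast on the plane of the bar"
    f=grab_frame("wrist"); k=foc(f); im=f["image"].astype(int)
    v,u=np.nonzero((im.min(2)>th)&(im.max(2)-im.min(2)<30))
    x,y=(u-f["cx"])/k,(v-f["cy"])/k; r=np.hypot(x,y)+1e-9
    d=np.c_[x/r*np.sin(r),y/r*np.sin(r),np.cos(r)]@f["R"]; o=-f["R"].T@f["t"]
    ok=d[:,2]<-.2; P=(o+d*((z-o[2])/d[:,2])[:,None])[ok]-[*HUB[n],z]
    q=np.hypot(P[:,0],P[:,1]); P=P[(q>.035)&(q<.1)]
    a=np.arctan2(P[:,1],P[:,0]); s=(OPEN[n]-a+1)%(2*np.pi)-1
    m=np.median(s); c=s[abs(s-m)<.3]; print("bar pixels",len(s),len(c),"turn %.3f"%c.mean(), "spread %.2f"%c.std())
E
python3 - <<'E'
from h import *
bar('R'); bar('R',170); tool('R'); path('R',.946,1.346,8)
E
```

```text
bar pixels 7012 4737 turn 1.183 spread 0.07
bar pixels 10758 1488 turn 2.189 spread 0.14
t 4.25 pos [ 0.4976 -0.2023  0.1413] tool r 0.0953 turn 0.946 F [-1.16  0.92  0.65] torque cw on tool(+=resists) -0.008
first offset [ 0.3 -0.2]
[[2.8, 3.8], [3.0, 3.7], [3.2, 3.5], [3.4, 3.3], [3.5, 3.2], [3.7, 3.0], [3.8, 2.8], [4.0, 2.6]]
```

Call:
arm_command --commands '[[[2.8, 3.8, 0], 0, 1], [[3.0, 3.7, 0], 0, 1], [[3.2, 3.5, 0], 0, 1], [[0, 0, 0], 0, 1], [[0, 0, 0], 0, 1]]'

```text
clock: 4.75
position: [0.5069, -0.1912, 0.1413]
tool_rot: [3.141, -0.0, 0.269]
force: [0.6, -3.1, -0.9]
grip_width: -0.0001
finger_force: 1.3
```

```bash
python3 - <<'E'
from h import *
for i in range(5): tool('R'); bar('R',190)
E
```

```text
t 4.75 pos [ 0.5069 -0.1912  0.1413] tool r 0.0952 turn 1.098 F [ 0.59 -3.08 -0.88] torque cw on tool(+=resists) 0.172
bar pixels 5635 4564 turn 1.331 spread 0.07
t 4.8 pos [ 0.5068 -0.1913  0.1413] tool r 0.0953 turn 1.096 F [ 0.82 -3.46 -1.02] torque cw on tool(+=resists) 0.184
bar pixels 5623 4569 turn 1.329 spread 0.07
t 4.85 pos [ 0.5067 -0.1913  0.1413] tool r 0.0953 turn 1.095 F [ 0.31 -2.9  -0.21] torque cw on tool(+=resists) 0.179
bar pixels 5655 4567 turn 1.329 spread 0.07
t 4.9 pos [ 0.5067 -0.1913  0.1413] tool r 0.0953 turn 1.095 F [ 1.02 -2.43 -0.6 ] torque cw on tool(+=resists) 0.1
bar pixels 5679 4565 turn 1.329 spread 0.07
t 4.95 pos [ 0.5067 -0.1913  0.1413] tool r 0.0953 turn 1.095 F [ 0.37 -1.93 -1.19] torque cw on tool(+=resists) 0.109
bar pixels 5659 4567 turn 1.329 spread 0.07
```

```bash
python3 - <<'E'
from h import *
path('R',1.05,1.25,4,r=.082)
E
```

```text
first offset [  7.1 -11.9]
[[2.8, 3.0], [2.9, 2.9], [3.1, 2.7], [3.2, 2.6]]
```

Call:
arm_command --commands '[[[7, -12, 0], 0, 1], [[2.8, 3.0, 0], 0, 1], [[2.9, 2.9, 0], 0, 1], [[0, 0, 0], 0, 1], [[0, 0, 0], 0, 1]]'

```text
clock: 5.5
position: [0.5194, -0.1971, 0.1412]
tool_rot: [-3.141, 0.0, 0.269]
force: [-1.4, -3.1, -0.7]
grip_width: 0.0001
finger_force: 1.7
```

```bash
python3 - <<'E'
from h import *
for i in range(5): tool('R'); bar('R',190)
E
```

```text
t 5.5 pos [ 0.5194 -0.1971  0.1412] tool r 0.0822 turn 1.151 F [-1.36 -3.07 -0.73] torque cw on tool(+=resists) 0.254
bar pixels 5479 4428 turn 1.408 spread 0.07
t 5.55 pos [ 0.5193 -0.1972  0.1412] tool r 0.0822 turn 1.150 F [-1.55 -4.08 -0.93] torque cw on tool(+=resists) 0.322
bar pixels 5493 4420 turn 1.407 spread 0.07
t 5.6 pos [ 0.5192 -0.1972  0.1412] tool r 0.0822 turn 1.149 F [-3.06 -3.   -0.4 ] torque cw on tool(+=resists) 0.352
bar pixels 5497 4410 turn 1.406 spread 0.07
t 5.65 pos [ 0.5192 -0.1973  0.1412] tool r 0.0822 turn 1.149 F [-2.04 -3.8  -1.58] torque cw on tool(+=resists) 0.336
bar pixels 5505 4421 turn 1.406 spread 0.07
t 5.7 pos [ 0.5193 -0.1973  0.1413] tool r 0.0822 turn 1.149 F [-1.68 -3.82 -1.2 ] torque cw on tool(+=resists) 0.315
bar pixels 5474 4411 turn 1.406 spread 0.07
```

Torque rises at about 2 N m per rad past an estimated turn of 1.25, so the right screw is the crossed one. I'll back off and cross to the left clamp.

Call:
arm_command --commands '[[[-5, -3.5, 0], 0, 1], [[-8, -5, 0], 0, 1], [[0, 0, 20], 0, 1], [[0, 0, 30], 0, 1], [[0, 0, 30], 0, 1], [[0, 20, 0], 0, 1], [[0, 38, 0], 0, 1], [[0, 38, 0], 0, 1], [[0, 38, 0], 0, 1], [[0, 38, 0], 0, 1], [[0, 38, 0], 0, 1], [[0, 38, 0], 0, 1], [[0, 38, 0], 0, 1], [[0, 38, 0], 0, 1], [[-4, 34, 0], 0, 1], [[0, 0, 0], 0, 1], [[0, 0, 0], 0, 1]]'

```text
clock: 7.45
position: [0.5021, 0.1523, 0.2213]
tool_rot: [-3.142, 0.0, 0.27]
force: [0.6, 0.1, 0.4]
grip_width: 0.0002
finger_force: 0.0
```

```bash
python3 - <<'E'
from h import *
tool('L'); bar('L'); lever('R'); lever('L')
path('L',-.05,3.85,38,r=.082)
E
```

```text
t 7.45 pos [0.5021 0.1523 0.2213] tool r 0.0824 turn -0.032 F [0.61 0.05 0.38] torque cw on tool(+=resists) 0.026
bar pixels 3685 1098 turn 3.028 spread 0.15
ball dark 26 turn 1.22 px [377 213]
ball dark 79 turn 1.48 px [221 212]
first offset [0.7 0.4]
[[-4.8, 6.9], [-4.1, 7.4], [-3.3, 7.7], [-2.5, 8.0], [-1.7, 8.2], [-0.8, 8.4], [0.0, 8.4], [0.9, 8.4], [1.8, 8.2], [2.6, 8.0], [3.4, 7.7], [4.2, 7.3], [4.9, 6.8], [5.6, 6.3], [6.2, 5.7], [6.7, 5.0], [7.2, 4.3], [7.6, 3.6], [7.9, 2.8], [8.2, 1.9], [8.3, 1.1], [8.4, 0.2], [8.4, -0.6], [8.3, -1.5], [8.1, -2.3], [7.8, -3.2], [7.4, -3.9], [7.0, -4.7], [6.5, -5.4], [5.9, -6.0], [5.2, -6.6], [4.5, -7.1], [3.8, -7.5], [3.0, -7.9], [2.2, -8.1], [1.3, -8.3], [0.5, -8.4], [-0.4, -8.4]]
```

Call:
arm_command --commands '[[[0, 0, -30], 0, 1], [[0, 0, -30], 0, 1], [[0, 0, -24], 0, 1], [[0, 0, 0], 0, 1], [[-4.8, 6.9, 0], 0, 1], [[-4.1, 7.4, 0], 0, 1], [[-3.3, 7.7, 0], 0, 1], [[-2.5, 8.0, 0], 0, 1], [[-1.7, 8.2, 0], 0, 1], [[-0.8, 8.4, 0], 0, 1], [[0, 8.4, 0], 0, 1], [[0.9, 8.4, 0], 0, 1], [[1.8, 8.2, 0], 0, 1], [[2.6, 8.0, 0], 0, 1], [[3.4, 7.7, 0], 0, 1], [[4.2, 7.3, 0], 0, 1], [[0, 0, 0], 0, 1]]'

```text
clock: 9.3
position: [0.4985, 0.248, 0.1372]
tool_rot: [-3.141, -0.0, 0.27]
force: [-1.0, 0.4, 0.2]
grip_width: -0.0002
finger_force: 0.2
```

```bash
python3 - <<'E'
from h import *
for i in range(3): tool('L'); bar('L')
f,w=grab_frame("scene"),grab_frame("wrist")
cv2.imwrite("pics/w2.png",w["image"][:,:,::-1])
E
```

```text
t 9.3 pos [0.4985 0.248  0.1372] tool r 0.0835 turn 1.200 F [-1.02  0.37  0.22] torque cw on tool(+=resists) 0.021
bar pixels 16260 4162 turn 2.623 spread 0.14
t 9.35 pos [0.4982 0.2474 0.1371] tool r 0.0834 turn 1.191 F [-0.51 -0.51  0.78] torque cw on tool(+=resists) 0.059
bar pixels 16243 4140 turn 2.622 spread 0.14
t 9.4 pos [0.4981 0.2469 0.1372] tool r 0.0832 turn 1.185 F [ 0.02 -0.61  1.42] torque cw on tool(+=resists) 0.042
bar pixels 16308 4145 turn 2.622 spread 0.14
```

View pics/w2.png

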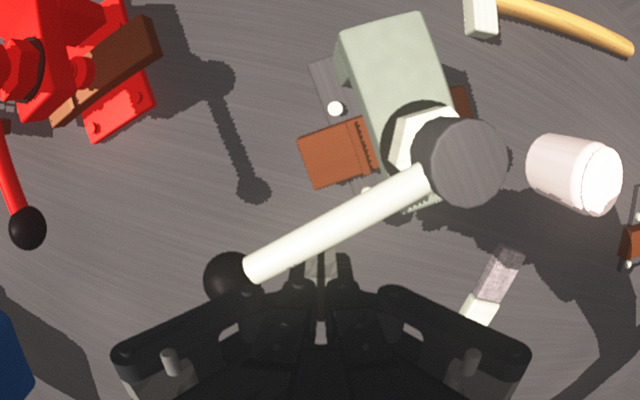

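Left lever is well engaged and still running free at about 1.46, past the crossing point. Continuing.

Call:
arm_command --commands '[[[4.9, 6.8, 0], 0, 1], [[5.6, 6.3, 0], 0, 1], [[6.2, 5.7, 0], 0, 1], [[6.7, 5.0, 0], 0, 1], [[7.2, 4.3, 0], 0, 1], [[7.6, 3.6, 0], 0, 1], [[7.9, 2.8, 0], 0, 1], [[8.2, 1.9, 0], 0, 1], [[8.3, 1.1, 0], 0, 1], [[8.4, 0.2, 0], 0, 1], [[8.4, -0.6, 0], 0, 1], [[8.3, -1.5, 0], 0, 1], [[8.1, -2.3, 0], 0, 1], [[7.8, -3.2, 0], 0, 1], [[7.4, -3.9, 0], 0, 1], [[7.0, -4.7, 0], 0, 1], [[0, 0, 0], 0, 1]]'

```text
clock: 11.25
position: [0.6173, 0.2672, 0.1372]
tool_rot: [3.141, -0.001, 0.267]
force: [-0.6, 0.5, 0.4]
grip_width: -0.0001
finger_force: 0.3
```

```bash
sed -i 's/m=np.median(s); c=/h,e=np.histogram(s,60,(-1,5.28)); m=e[h.argmax()]+.05; c=/' h.py; python3 - <<'E'
from h import *
for i in range(3): tool('L'); bar('L',z=.16)
path('L',2.8,3.8,10,r=.082)
E
```

```text
t 11.25 pos [0.6173 0.2672 0.1372] tool r 0.0820 turn 2.828 F [-0.6   0.5   0.43] torque cw on tool(+=resists) 0.064
bar pixels 2640 1376 turn 3.109 spread 0.07
t 11.3 pos [0.6167 0.2678 0.1373] tool r 0.0821 turn 2.817 F [0.65 1.06 0.87] torque cw on tool(+=resists) 0.009
bar pixels 2627 1387 turn 3.101 spread 0.06
t 11.35 pos [0.6163 0.2683 0.1373] tool r 0.0822 turn 2.810 F [-0.42  0.11  0.11] torque cw on tool(+=resists) 0.033
bar pixels 2585 1357 turn 3.091 spread 0.06
first offset [-0.6 -0. ]
[[6.4, -5.1], [5.9, -5.7], [5.3, -6.3], [4.6, -6.8], [4.0, -7.2], [3.2, -7.5], [2.4, -7.8], [1.7, -8.0], [0.8, -8.2], [0.0, -8.2]]
```

Lever at about 3.09. I'll push roughly 1.0 rad further, then creep.

Call:
arm_command --commands '[[[6.4, -5.1, 0], 0, 1], [[5.9, -5.7, 0], 0, 1], [[5.3, -6.3, 0], 0, 1], [[4.6, -6.8, 0], 0, 1], [[4.0, -7.2, 0], 0, 1], [[3.2, -7.5, 0], 0, 1], [[2.4, -7.8, 0], 0, 1], [[1.7, -8.0, 0], 0, 1], [[0.8, -8.2, 0], 0, 1], [[0, 0, 0], 0, 1], [[0, 0, 0], 0, 1]]'

```text
clock: 12.5
position: [0.6506, 0.2056, 0.1374]
tool_rot: [-3.142, -0.0, 0.268]
force: [-0.0, 0.7, 0.1]
grip_width: 0.0
finger_force: 0.2
```

```bash
python3 - <<'E'
from h import *
for i in range(4): tool('L'); bar('L',z=.158)
path('L',3.75,4.15,8,r=.082)
E
```

```text
t 12.5 pos [0.6506 0.2056 0.1374] tool r 0.0827 turn 3.706 F [-0.02  0.67  0.09] torque cw on tool(+=resists) 0.055
bar pixels 2066 1749 turn 3.350 spread 0.10
t 12.55 pos [0.6505 0.206  0.1374] tool r 0.0826 turn 3.702 F [0.69 0.33 0.43] torque cw on tool(+=resists) 0.024
bar pixels 2088 1770 turn 3.348 spread 0.10
t 12.6 pos [0.6504 0.2061 0.1374] tool r 0.0826 turn 3.700 F [ 0.57  0.86 -0.62] torque cw on tool(+=resists) 0.068
bar pixels 2066 1749 turn 3.347 spread 0.10
t 12.65 pos [0.6504 0.2062 0.1373] tool r 0.0825 turn 3.698 F [ 0.67  0.33 -0.65] torque cw on tool(+=resists) 0.024
bar pixels 2095 1773 turn 3.347 spread 0.10
first offset [-0.4 -4.2]
[[-0.1, -4.1], [-0.3, -4.1], [-0.5, -4.1], [-0.7, -4.0], [-0.9, -4.0], [-1.1, -3.9], [-1.3, -3.9], [-1.5, -3.8]]
```

Call:
arm_command --commands '[[[0, -4, 0], 0, 1], [[0, -4, 0], 0, 1], [[-0.3, -4, 0], 0, 1], [[-0.5, -4, 0], 0, 1], [[0, 0, 0], 0, 1], [[0, 0, 0], 0, 1]]'

```text
clock: 13.3
position: [0.6498, 0.1896, 0.1374]
tool_rot: [-3.142, -0.0, 0.268]
force: [0.4, 0.9, -0.7]
grip_width: -0.0002
finger_force: 0.3
```

```bash
python3 - <<'E'
from h import *
for i in range(4): tool('L'); w=grab_frame("wrist")
cv2.imwrite("pics/w3.png",w["image"][:,:,::-1])
E
```

```text
t 13.3 pos [0.6498 0.1896 0.1374] tool r 0.0826 turn 3.900 F [ 0.39  0.88 -0.74] torque cw on tool(+=resists) 0.076
t 13.35 pos [0.6498 0.1898 0.1374] tool r 0.0826 turn 3.898 F [ 1.83  0.39 -0.6 ] torque cw on tool(+=resists) 0.054
t 13.4 pos [0.6498 0.1898 0.1374] tool r 0.0826 turn 3.897 F [0.44 1.27 0.37] torque cw on tool(+=resists) 0.109
t 13.45 pos [0.6497 0.1899 0.1373] tool r 0.0826 turn 3.897 F [ 0.51 -0.34 -0.11] torque cw on tool(+=resists) -0.021
```

View pics/w3.png

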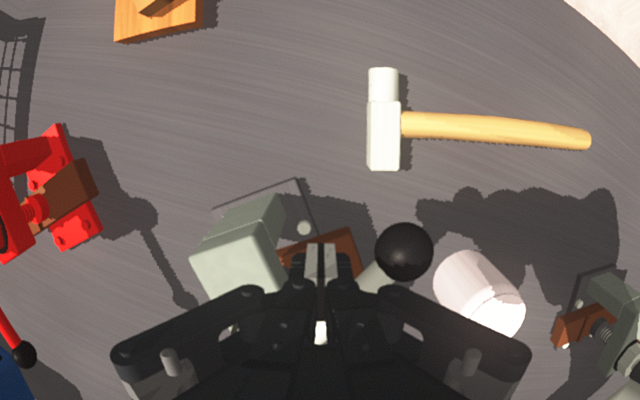

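The wrist view shows the fingers behind the lever, with the ball at (404,251), clear of the can. There is no rise in torque yet, so I creep on.

```bash
cat >> h.py <<'E'
def wball(n,p,z=.154,w=None):
    f=w or grab_frame("wrist"); k=foc(f); x,y=(p[0]-f["cx"])/k,(p[1]-f["cy"])/k; r=np.hypot(x,y)
    d=np.r_[x/r*np.sin(r),y/r*np.sin(r),np.cos(r)]@f["R"]; o=-f["R"].T@f["t"]
    P=o+d*(z-o[2])/d[2]; v=P[:2]-HUB[n]; s=(OPEN[n]-np.arctan2(v[1],v[0])+1)%(2*np.pi)-1
    print("ball",P.round(4),"r %.4f turn %.3f"%(np.hypot(*v),s))
E
python3 -c "
from h import *
wball('L',(404,251))"
```

```text
ball [0.6705 0.1551 0.154 ] r 0.1126 turn 4.180
```

Call:
arm_command --commands '[[[-0.8, -3, 0], 0, 1], [[-0.9, -3, 0], 0, 1], [[0, 0, 0], 0, 1], [[0, 0, 0], 0, 1]]'

```text
clock: 13.95
position: [0.6479, 0.1838, 0.1373]
tool_rot: [-3.141, -0.0, 0.269]
force: [-0.6, 1.2, -0.8]
grip_width: 0.0003
finger_force: 0.9
```

```bash
python3 - <<'E'
from h import *
for i in range(4): tool('L'); grab_frame("wrist")
E
```

```text
t 13.95 pos [0.6479 0.1838 0.1373] tool r 0.0819 turn 3.974 F [-0.6   1.22 -0.79] torque cw on tool(+=resists) 0.087
t 14.0 pos [0.6479 0.1838 0.1373] tool r 0.0819 turn 3.973 F [-0.28  2.28 -0.34] torque cw on tool(+=resists) 0.177
t 14.05 pos [0.648  0.1839 0.1373] tool r 0.0819 turn 3.973 F [ 0.43  1.93 -0.12] torque cw on tool(+=resists) 0.162
t 14.1 pos [0.648  0.1839 0.1373] tool r 0.0819 turn 3.973 F [ 0.56  2.19 -0.03] torque cw on tool(+=resists) 0.185
```

Torque is starting to rise at about 4.25, which is the home stop. One more small nudge to confirm.

Call:
arm_command --commands '[[[-0.9, -3, 0], 0, 1], [[-0.9, -3, 0], 0, 1], [[0, 0, 0], 0, 1], [[0, 0, 0], 0, 1]]'

```text
clock: 14.55
position: [0.6462, 0.1777, 0.1374]
tool_rot: [-3.141, -0.0, 0.269]
force: [1.2, 4.9, 0.3]
grip_width: 0.0
finger_force: 1.6
```

```bash
python3 - <<'E'
from h import *
for i in range(4): tool('L'); grab_frame("wrist")
E
```

```text
t 14.55 pos [0.6462 0.1777 0.1374] tool r 0.0817 turn 4.051 F [1.23 4.87 0.27] torque cw on tool(+=resists) 0.41
t 14.6 pos [0.6462 0.1778 0.1373] tool r 0.0818 turn 4.050 F [ 0.65  3.88 -0.22] torque cw on tool(+=resists) 0.319
t 14.65 pos [0.6462 0.1779 0.1373] tool r 0.0818 turn 4.049 F [ 0.14  3.76 -1.09] torque cw on tool(+=resists) 0.298
t 14.7 pos [0.6462 0.1778 0.1373] tool r 0.0818 turn 4.049 F [ 0.26  3.6  -0.39] torque cw on tool(+=resists) 0.288
```

Home stop confirmed. I'll back off, lift and go round to the far side of the right lever.

Call:
arm_command --commands '[[[1, 6, 0], 0, 1], [[1, 8, 0], 0, 1], [[0, 0, 20], 0, 1], [[0, 0, 32], 0, 1], [[0, 0, 32], 0, 1], [[-9.5, -37, 0], 0, 1], [[-9.5, -37, 0], 0, 1], [[-9.5, -37, 0], 0, 1], [[-9.5, -37, 0], 0, 1], [[-9.5, -37, 0], 0, 1], [[-9.5, -37, 0], 0, 1], [[-9.5, -37, 0], 0, 1], [[-9.5, -37, 0], 0, 1], [[-9.5, -37, 0], 0, 1], [[-9.5, -37, 0], 0, 1], [[0, 0, 0], 0, 1], [[0, 0, 0], 0, 1]]'

```text
clock: 16.45
position: [0.5531, -0.1786, 0.2213]
tool_rot: [-3.142, 0.0, 0.267]
force: [0.6, 0.2, 0.0]
grip_width: -0.0001
finger_force: 0.0
```

```bash
python3 - <<'E'
from h import *
tool('R'); lever('L')
w=grab_frame("wrist"); t=grab_frame("top")
cv2.imwrite("pics/w4.png",np.vstack([cv2.resize(w["image"],(480,300)),cv2.resize(t["image"][130:260,210:418],(480,300))])[:,:,::-1])
path('R',1.62,0.22,16,r=.082)
E
```

```text
t 16.45 pos [ 0.5531 -0.1786  0.2213] tool r 0.0817 turn 1.625 F [0.56 0.19 0.03] torque cw on tool(+=resists) -0.049
ball dark 55 turn 4.18 px [270 155]
first offset [-1.  -1.6]
[[-6.8, -2.3], [-6.6, -2.9], [-6.3, -3.4], [-6.0, -4.0], [-5.6, -4.5], [-5.2, -5.0], [-4.7, -5.4], [-4.2, -5.8], [-3.7, -6.1], [-3.2, -6.4], [-2.6, -6.7], [-2.0, -6.9], [-1.4, -7.0], [-0.8, -7.1], [-0.1, -7.2], [0.5, -7.2]]
```

View pics/w4.png

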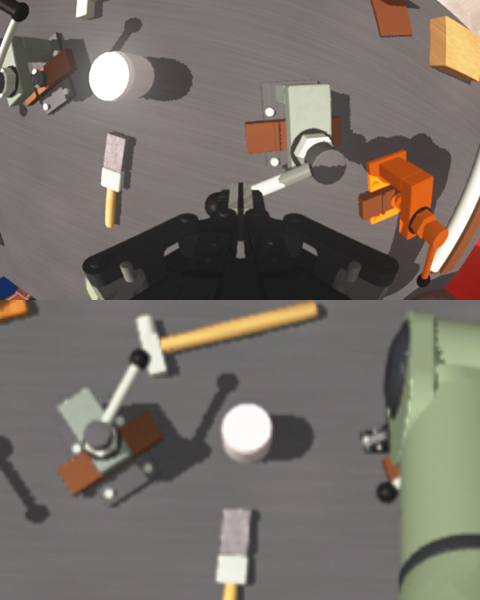

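The left lever is home at about 4.18, with can, brush and hammer in place. The right ball is at about (378,213) in the top view, a turn of 1.22, and the tool is on its clockwise side. Descending.

Call:
arm_command --commands '[[[1, 2, -20], 0, 1], [[0, 0, -25], 0, 1], [[0, 0, -20], 0, 1], [[0, 0, -18], 0, 1], [[0, 0, 0], 0, 1]]'

```text
clock: 17.1
position: [0.5534, -0.1747, 0.1363]
tool_rot: [-3.14, 0.003, 0.271]
force: [-0.8, -0.6, -0.3]
grip_width: -0.0002
finger_force: 0.0
```

Call:
arm_command --commands '[[[-2, -3, 0], 0, 1], [[-6.8, -2.3, 0], 0, 1], [[-6.6, -2.9, 0], 0, 1], [[-6.3, -3.4, 0], 0, 1], [[-6.0, -4.0, 0], 0, 1], [[-5.6, -4.5, 0], 0, 1], [[-5.2, -5.0, 0], 0, 1], [[-4.7, -5.4, 0], 0, 1], [[-4.2, -5.8, 0], 0, 1], [[-3.7, -6.1, 0], 0, 1], [[-3.2, -6.4, 0], 0, 1], [[-2.6, -6.7, 0], 0, 1], [[-2.0, -6.9, 0], 0, 1], [[0, 0, 0], 0, 1], [[0, 0, 0], 0, 1]]'

```text
clock: 18.6
position: [0.4951, -0.2387, 0.1382]
tool_rot: [-3.141, 0.0, 0.268]
force: [-0.2, 0.6, -0.5]
grip_width: -0.0001
finger_force: 0.3
```

```bash
python3 - <<'E'
from h import *
for i in range(4): tool('R'); w=grab_frame("wrist")
cv2.imwrite("pics/w5.png",w["image"][:,:,::-1]); bar('R',z=.165)
E
```

```text
t 18.6 pos [ 0.4951 -0.2387  0.1382] tool r 0.0825 turn 0.558 F [-0.24  0.6  -0.5 ] torque cw on tool(+=resists) -0.044
t 18.65 pos [ 0.4952 -0.2385  0.1382] tool r 0.0825 turn 0.560 F [-1.07  1.17  0.16] torque cw on tool(+=resists) -0.074
t 18.7 pos [ 0.4952 -0.2384  0.1382] tool r 0.0825 turn 0.562 F [-0.52  0.62 -0.05] torque cw on tool(+=resists) -0.04
t 18.75 pos [ 0.4953 -0.2383  0.1382] tool r 0.0824 turn 0.562 F [ 0.1   0.17 -0.07] torque cw on tool(+=resists) -0.016
bar pixels 4141 1988 turn 0.330 spread 0.08
```

View pics/w5.png

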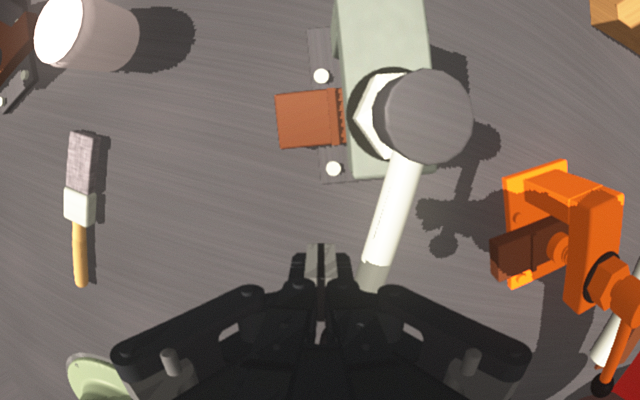

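The wrist view shows the lever pushed to about 0.3, lying nearly along the clamp's axis. Continuing towards the open stop.

Call:
arm_command --commands '[[[-1.2, -5, 0], 0, 1], [[-0.8, -5, 0], 0, 1], [[-0.5, -5, 0], 0, 1], [[-0.2, -4, 0], 0, 1], [[0, 0, 0], 0, 1], [[0, 0, 0], 0, 1]]'

```text
clock: 19.45
position: [0.4923, -0.2578, 0.1382]
tool_rot: [-3.141, 0.0, 0.268]
force: [-1.8, 1.1, 0.9]
grip_width: -0.0001
finger_force: 0.3
```

```bash
python3 - <<'E'
from h import *
for i in range(4): tool('R'); w=grab_frame("wrist")
bar('R',z=.165)
E
```

```text
t 19.45 pos [ 0.4923 -0.2578  0.1382] tool r 0.0832 turn 0.325 F [-1.77  1.14  0.9 ] torque cw on tool(+=resists) -0.096
t 19.5 pos [ 0.4924 -0.2576  0.1382] tool r 0.0831 turn 0.327 F [-1.24  0.2   0.35] torque cw on tool(+=resists) -0.017
t 19.55 pos [ 0.4924 -0.2576  0.1382] tool r 0.0831 turn 0.327 F [-0.86  1.47  0.29] torque cw on tool(+=resists) -0.123
t 19.6 pos [ 0.4925 -0.2575  0.1383] tool r 0.0830 turn 0.328 F [-1.73  0.63  0.19] torque cw on tool(+=resists) -0.053
bar pixels 3021 2347 turn 0.101 spread 0.07
```

Not at the stop yet. I'll push on in small steps until the torque rises.

Call:
arm_command --commands '[[[0, -4, 0], 0, 1], [[0.2, -4, 0], 0, 1], [[0, 0, 0], 0, 1], [[0, 0, 0], 0, 1]]'

```text
clock: 20.1
position: [0.4927, -0.2658, 0.1383]
tool_rot: [-3.142, 0.0, 0.268]
force: [-0.0, 1.1, -0.0]
grip_width: -0.0003
finger_force: 0.4
```

```bash
python3 - <<'E'
from h import *
for i in range(4): tool('R'); w=grab_frame("wrist")
bar('R',z=.165)
E
```

```text
t 20.1 pos [ 0.4927 -0.2658  0.1383] tool r 0.0832 turn 0.228 F [-0.02  1.13 -0.04] torque cw on tool(+=resists) -0.094
t 20.15 pos [ 0.4927 -0.2657  0.1383] tool r 0.0833 turn 0.229 F [-0.88  0.5   0.93] torque cw on tool(+=resists) -0.049
t 20.2 pos [ 0.4927 -0.2657  0.1383] tool r 0.0832 turn 0.230 F [-1.02  0.63  0.87] torque cw on tool(+=resists) -0.061
t 20.25 pos [ 0.4927 -0.2656  0.1383] tool r 0.0832 turn 0.230 F [-0.38  1.28 -0.53] torque cw on tool(+=resists) -0.109
bar pixels 2817 2468 turn -0.003 spread 0.07
```

Call:
arm_command --commands '[[[0.4, -4, 0], 0, 1], [[0.6, -4, 0], 0, 1], [[0, 0, 0], 0, 1], [[0, 0, 0], 0, 1]]'

```text
clock: 20.75
position: [0.4937, -0.2737, 0.1382]
tool_rot: [-3.141, 0.0, 0.269]
force: [0.0, 2.5, 0.1]
grip_width: 0.0
finger_force: 1.1
```

```bash
python3 - <<'E'
from h import *
for i in range(4): tool('R'); w=grab_frame("wrist")
bar('R',z=.165)
E
```

```text
t 20.75 pos [ 0.4937 -0.2737  0.1382] tool r 0.0834 turn 0.133 F [0.03 2.45 0.09] torque cw on tool(+=resists) -0.2
t 20.8 pos [ 0.4937 -0.2736  0.1382] tool r 0.0834 turn 0.134 F [ 0.23  2.17 -0.04] torque cw on tool(+=resists) -0.174
t 20.85 pos [ 0.4937 -0.2736  0.1382] tool r 0.0834 turn 0.134 F [ 0.02  3.01 -0.07] torque cw on tool(+=resists) -0.246
t 20.9 pos [ 0.4937 -0.2736  0.1383] tool r 0.0834 turn 0.134 F [0.96 2.84 0.16] torque cw on tool(+=resists) -0.217
bar pixels 2745 2586 turn -0.103 spread 0.07
```

Torque is rising. One more small nudge to confirm, then I'll release.

Call:
arm_command --commands '[[[0.6, -4, 0], 0, 1], [[0, 0, 0], 0, 1], [[0, 0, 0], 0, 1]]'

```text
clock: 21.3
position: [0.4944, -0.2777, 0.1382]
tool_rot: [-3.141, -0.0, 0.269]
force: [1.2, 4.7, -0.1]
grip_width: -0.0001
finger_force: 1.7
```

```bash
python3 - <<'E'
from h import *
for i in range(4): tool('R'); w=grab_frame("wrist")
bar('R',z=.165)
E
```

```text
t 21.3 pos [ 0.4944 -0.2777  0.1382] tool r 0.0837 turn 0.084 F [ 1.18  4.67 -0.07] torque cw on tool(+=resists) -0.355
t 21.35 pos [ 0.4944 -0.2776  0.1382] tool r 0.0836 turn 0.086 F [ 0.18  3.94 -0.97] torque cw on tool(+=resists) -0.316
t 21.4 pos [ 0.4944 -0.2776  0.1383] tool r 0.0837 turn 0.085 F [ 0.5  3.4 -0.6] torque cw on tool(+=resists) -0.265
t 21.45 pos [ 0.4943 -0.2776  0.1383] tool r 0.0837 turn 0.086 F [1.42 4.37 0.11] torque cw on tool(+=resists) -0.326
bar pixels 2778 2664 turn -0.151 spread 0.07
```

Firm at the open stop. I'll release towards +y, lift and move away.

Call:
arm_command --commands '[[[-1, 6, 0], 0, 1], [[-1, 10, 0], 0, 1], [[0, 0, 25], 0, 1], [[0, 0, 35], 0, 1], [[0, 0, 40], 0, 1], [[-10, 40, 0], 0, 1], [[-10, 40, 0], 0, 1], [[-10, 40, 0], 0, 1], [[-10, 40, 0], 0, 1], [[-10, 40, 0], 0, 1], [[0, 0, 0], 0, 1], [[0, 0, 0], 0, 1], [[0, 0, 0], 0, 1], [[0, 0, 0], 0, 1]]'

```text
clock: 22.95
position: [0.4424, -0.0624, 0.2382]
tool_rot: [3.141, 0.0, 0.267]
force: [0.2, -0.3, 0.1]
grip_width: -0.0001
finger_force: 0.0
```

```bash
python3 - <<'E'
from h import *
lever('L'); lever('R'); print(bot.observe()["position"])
t=grab_frame("top"); cv2.imwrite("pics/end.png",cv2.resize(t["image"][120:260,200:450,::-1],None,fx=3,fy=3))
E
```

```text
ball dark 55 turn 4.18 px [270 155]
ball dark 25 turn -0.04 px [421 226]
[ 0.44235805 -0.06228664  0.23815697]
```

View pics/end.png

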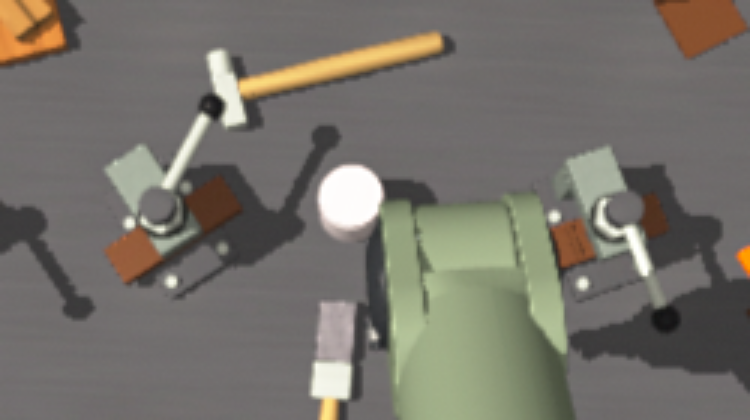

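The left lever is at its home angle, with the ball at (210,104) in the crop. The right lever is on its open stop, with the ball at (665,318), in line with its bridge. Bystanders are undisturbed and the arm is clear.

```bash
python3 -c "
from workcell import ticket
print(ticket.job_done())"
```

```text
the job is handed in; nothing more can be done
None
```

The job is handed in: the left screw is home at about 4.2 rad, and the right one, which was cross-threaded, was tried until it bound, left standing, then backed out to its open stop, with the hammer, brush and can undisturbed (the hand-in returned no verdict).

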